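# Turn the stiff leaf of the lab's bench binder

## Robot

A 6-joint arm with a two-finger parallel gripper is mounted at the origin on the work surface. World frame = base frame: x ahead of the robot, y to its left, z up, the work surface at z = 0. Lengths are in mm, angles in rad, forces in N, time in s.
With the tool pointing down it reaches from about 275 to 750 mm from the base axis. Payload 10.2 kg.
Tool frame: the origin (TCP) lies midway between the tips of the shut fingers; the grasp point (between the pads) lies 19 mm behind it; z points along the fingers, y is the line along which they close (so a half turn about z gives the same grasp; the last joint's range is limited). The gripper opens to 85 mm and grips with 20 to 120 N. Pads are 22 mm wide; open, the fingers measure 114 mm over their backs; the gripper's body (76 mm by 85 mm) begins 54 mm behind the grasp point. The pads swing forward as they close: fully open they stand 13 mm farther back than shut.
Start: joints at [-1.416, 0.313, 1.498, -0, 1.331, -0.223], TCP at [193.648, -487.987, 231.294] pointing down, gripper open.
Joint ranges: [-2.94, 2.94], [-0.97, 2.17], [0.19, 2.56], [-1.23, 4.37], [0.02, 3.11], [-2.88, 2.88]. Speed limits (rad/s): [2.39, 2.39, 3.01, 3.14, 3.14, 3.14].

## Interface

Orientations are given as a unit quaternion [w, x, y, z].
In Python, from rig import sense, capture, finish_job, find_in, place_of gives the robot as it stands. The module is installed in compiled form; this text tells all that it offers.
- The arm moves only by the shell command python3 -m jog 'ROWS' [FORCE]. ROWS is JSON, a list of rows, each an object of numbers: "tx", "ty", "tz": the shift along the tool's x, y, z in mm; "ax", "ay", "az": the turn, a rotation vector about the tool's x, y, z in rad; "jaw": the closure, from -1 (fully open) to 1 (shut), so that 0 is half open. In form: [{"tx": .., "ty": .., "tz": .., "ax": .., "ay": .., "az": .., "jaw": ..}, ...]. A call has 1 to 5 rows; each row shifts and turns the commanded pose from where the row before left it, along the tool's axes as they then stand; what a row does not reach is not made up. A row lasts 1/8 s, in which the tool goes at most 62.5 mm and 10.7 degrees, less where a joint would pass 70% of its speed; a pose out of reach is approached as far as the arm can. A call with a gripper value outside its range is refused whole. The fingers move at their own pace and stop on an object; FORCE is the grip in N (left out, the last holds). Time passes only in rows, so rows that do not move let the fingers close. It gives the time, the measured TCP pose, the force, the opening and the grip force at its end, in the units of the state.
- sense(): the state, without advancing time (a new reading comes with each control period).
- capture(name): name is "scene" or "top" or "wrist"; returns a dict with "color" (384x512x3 uint8, red, green, blue), "depth" (384x512 float32, mm along the optical axis (not along the pixel's ray), 0 where there is no reading), "fx", "fy", "cx", "cy" (pixels), "k1" (the pictures are not rectified: a ray, as slopes to the right and down, at radius r is drawn at 1 + k1 r^2 times it, then the intrinsics apply), "camera_from_world" (4x4, takes a point from world to camera coordinates); the wrist camera has in their place "mount" (4x4, takes a point from camera to tool coordinates, whose origin is the TCP and whose axes are the flange's). Camera axes: x right, y up, looking along -z (the intrinsics and any distortion apply to the point x, -y, -z); pixel columns grow to the right and rows downward; lengths in mm; the calibration is good to about 2 mm. A picture is of the moment at which its call begins: read the wrist's pose just before it.
- finish_job(): hands the job in; it is judged then, once.
Trained networks look in the newest picture that a camera, given by its name, has taken for a name from the list of things; names that differ only in an ending like _2 or _b are one class to them, and where a whole thing is asked for, a point or a joint stands for the part that bears it (a point fixed in the world has none). Each returns a list of dicts, best first, with "conf" (0 to 1); they miss things now and then, are a little off and sometimes report something else, mostly with a low value. They report only what shows in the picture. A call takes as long as a camera call. They do not tell look-alikes from the thing itself.
- find_in(query, camera): "centre" ([column, row] in pixels, amid what is visible of it).
- place_of(query, camera): "centre" ([column, row] in pixels: a listed point, or the origin of a listed thing).
The state is a dict: "time_s": time; "joints": joint angles; "dq": joint speeds; "tau": joint torques, N m; "eef_pos": TCP position; "ee_rot": TCP orientation; "force": force on the tool from outside, world axes, zero at the start; "wrist_torque": the same for the moment, N m; "grip_width": opening from 0.0 (shut) to 1.0 (fully open); "grip_force": force on a finger pad.
Only numpy, scipy, OpenCV 4.12 (cv2) and the standard library are available. Lean on these libraries where they do the work, as an engineer would, in place of code of your own. Each camera call takes 0.05 s, during which the arm holds its last target. There are 200 camera calls.

## Task

On the lab bench a ring binder lies open on a low stand. Take the stiff top leaf by its big edge tab, turn it right over the rings like a book page and lay it fully flat on the opposite side so that its other face shows, then let go. Keep control of it all the way: do not let it drop or fling it over, and leave the bottle, the tip box and the waste tub where they stand, upright.

Things in the scene. Friction and masses are not known exactly. Their poses are not given: they have to be found in the camera images.
- ring_mid (a point): Middle of the binder's line of rings, 60 mm above the bench, fixed; the leaf's turning axis runs through it along x. x axis: along the rings; y axis: level, towards the side where the leaf lies at the start; z up. Three steel rings of 20 mm radius stand about that axis at x = -70, 0 and +70 mm.
- binder: The open binder on its white stand (250 mm along the rings, 300 across, 20 high), fixed; origin on the bench below ring_mid, same axes. On each side a block of sheets, 210 mm along x, 9 to 147 mm off the axis, top 58 mm above the bench. No part of stand or blocks reaches beyond 150 mm from the axis, so under the leaf's tab are 56 mm of free air on both sides.
- low_tabs_mid (a point): Point midway between two short fixed tabs of dividers filed lower down, on the start side only, not to be used: each 40 mm along the rings, reaching 164 mm from the ring axis, between 32 and 44 mm above the bench, their middles 80 mm either side of this point along x.
- leaf (a joint): Angle of the top leaf about the ring axis, rad: 0 flat on the start side, 1.57 upright, 3.14 flat on the opposite side. A stiff white plastic board, 0.11 to 0.18 kg, 210 mm along the rings, 4 mm thick, 12 to 150 mm off the axis, level with the axis. Nothing holds it: it turns almost freely and falls to either side by its weight (about 1 N at the tab lifts it).
- tab_mid (a point): Centre of the leaf's edge tab, moving with the leaf: a white plate 60 mm along the rings, 40 mm outwards (from 146 to 186 mm off the ring axis), 8 mm thick, middle of the leaf's free edge. This point is 166 mm from the ring axis. x axis along the rings, y axis outwards from the rings, z across the thickness (up at the start, down once turned).
- reagent_bottle_mid (a point): Bystander: a small jar 54 mm across, 85 mm tall, standing loose; its centre. Leave alone.
- tip_box_mid (a point): Bystander: a blue and grey pipette-tip box 80 x 115 x 56 mm, standing loose; its centre. Leave alone.
- waste_tub_mid (a point): Bystander: an open white tub 90 mm across, 100 mm tall, standing loose; its centre. Leave alone.
Not all that is in view belongs to the job. What is shaped like the part that bears tip_box_mid but green or red is not meant. Of the things shaped like the part that bears waste_tub_mid, the white one is meant.

How it is judged:
By the outcome, as a careful person would: the job done as asked, in the order asked, and still so for the second after the job is handed in, with the robot touching nothing.
It also fails if it takes over 43 s, if anything falls off the work surface, if the arm or the gripper's body presses on something with over 40 N, if the wrist force passes 120 N, or if a joint passes its speed limit or range.

## Working session

There is one attempt and no reset: what is moved stays moved. The work goes in short steps, Python scripts to look and compute and a shell command to move; the robot and the scene stay as the last step left them, time stands still between calls to the robot, and variables do not carry over. Pictures are saved under pics/ and viewed, at most 10 in all, crops included, and the job is handed in when it is done.

```bash
mkdir -p pics
cat > h.py <<'E'
import numpy as np, cv2, json
from rig import sense, capture, find_in, place_of
from scipy.spatial.transform import Rotation as R
def world(c,px,st=None,z=None):
    """pixel -> world by depth, or by plane z"""
    u,v=px; xd=np.array([(u-c["cx"])/c["fx"],(v-c["cy"])/c["fy"]]); x=xd.copy()
    for _ in range(20): x=xd/(1+c["k1"]*(x@x))
    ray=np.array([x[0],-x[1],-1.])
    if "camera_from_world" in c: M=np.linalg.inv(np.array(c["camera_from_world"]))
    else:
        T=np.eye(4); q=st["ee_rot"]; T[:3,:3]=R.from_quat(q,scalar_first=True).as_matrix(); T[:3,3]=st["eef_pos"]
        M=T@np.array(c["mount"])
    o=M[:3,3]; d=M[:3,:3]@ray
    if z is None:
        p=c["depth"][max(0,int(v)-1):int(v)+2,max(0,int(u)-1):int(u)+2]; p=p[p>0]
        k=np.median(p) if p.size else np.nan
    else: k=(z-o[2])/d[2]
    return o+k*d
E
python3 - <<'E'
from h import *
np.set_printoptions(precision=1,suppress=True)
Z=dict(ring_mid=60,low_tabs_mid=38,tab_mid=60,reagent_bottle_mid=42,tip_box_mid=28,waste_tub_mid=50,binder=0)
for cam in("top","scene"):
    c=capture(cam); cv2.imwrite(f"pics/{cam}0.png",c["color"][...,::-1])
    for n,z in Z.items():
        for r in place_of(n,cam)[:4]:
            print(cam,n,round(r["conf"],2),np.round(r["centre"]),"depth",world(c,r["centre"]),"plane",world(c,r["centre"],z=z)[:2])
print(sense())
E
```

```text
top ring_mid 0.89 [288. 282.] depth [516.5 -18.1  42.7] plane [517.6 -15.9]
top low_tabs_mid 0.85 [207. 290.] depth [504.8 131.   65.7] plane [502.6 132.7]
top tab_mid 0.58 [202. 294.] depth [498.8 139.5  65.1] plane [498.3 139.9]
top tip_box_mid 0.88 [113. 280.] depth [523.  302.7  58.9] plane [521.2 311.4]
top tip_box_mid 0.74 [206. 121.] depth [822.1 133.   57.9] plane [831.9 134.9]
top tip_box_mid 0.58 [183. 199.] depth [671.4 175.3  59.5] plane [675.6 179. ]
top waste_tub_mid 0.82 [321. 120.] depth [841.5 -99.5   7.2] plane [827.4 -90.2]
top waste_tub_mid 0.64 [272. 179.] depth [718.6   4.9   5.4] plane [710.5   9.1]
top waste_tub_mid 0.57 [290. 283.] depth [514.7 -22.3  42.4] plane [515.2 -21.3]
top binder 0.91 [288. 281.] depth [518.2 -17.9  42.9] plane [515.6 -23.4]
scene ring_mid 0.55 [225. 154.] depth [495.8 -29.6  41.9] plane [515. -26.]
scene low_tabs_mid 0.82 [293. 157.] depth [523.4 136.2  65.8] plane [494.  136.9]
scene reagent_bottle_mid 0.73 [166. 219.] depth [ 726.4 -121.6   66.8] plane [ 706.9 -129.7]
scene reagent_bottle_mid 0.33 [298. 150.] depth [497.2 146.7  64
[... 197 characters left out ...]
ox_mid 0.59 [370. 171.] depth [547.  312.4  56.6] plane [517.9 319.9]
scene waste_tub_mid 0.87 [168. 268.] depth [ 803.8 -110.3    3.3] plane [832.8 -96.8]
scene waste_tub_mid 0.8 [232. 223.] depth [752.9  20.4  99.1] plane [714.6  13.5]
scene binder 0.77 [230. 171.] depth [573.7  -6.2  61.3] plane [513.4 -16.6]
{'time_s': 0.8, 'joints': array([-1.4,  0.3,  1.5, -0. ,  1.3, -0.2]), 'dq': array([ 0., -0., -0.,  0.,  0.,  0.]), 'tau': array([  0. , -41.2, -26. ,  -0. ,   0. ,   0. ]), 'eef_pos': array([ 193.6, -488. ,  231.3]), 'ee_rot': array([-0. ,  1. ,  0.2, -0. ]), 'force': array([0.3, 0.4, 0.5]), 'wrist_torque': array([ 0., -0.,  0.]), 'grip_force': 0.0, 'grip_width': 1.0004050777789402}
```

```bash
python3 -c "
import cv2,numpy as np
a=cv2.imread('pics/top0.png');b=cv2.imread('pics/scene0.png')
a=a[60:380,60:460]; b=b[90:340,90:440]
cv2.imwrite('pics/v1.png',cv2.resize(a,(750,600),interpolation=cv2.INTER_CUBIC)); cv2.imwrite('pics/v2.png',cv2.resize(b,(770,550),interpolation=cv2.INTER_CUBIC))"
```

```text
(no output)
```

View pics/v1.png

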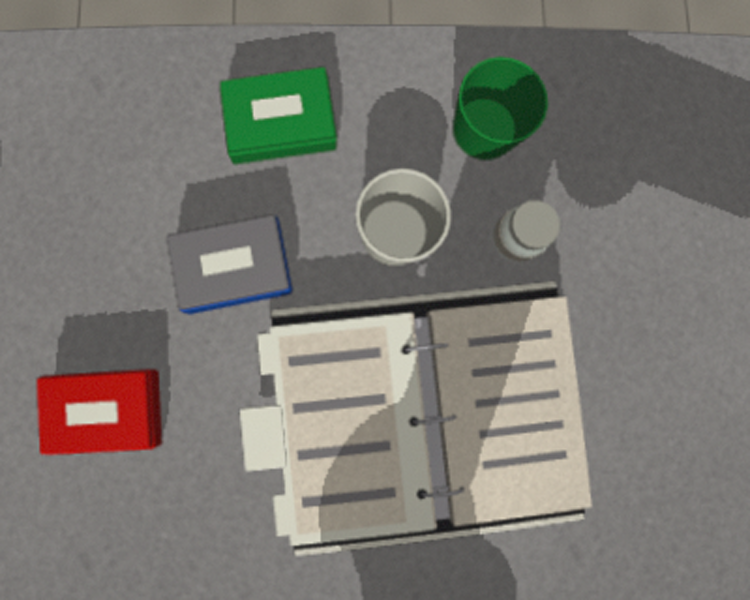

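View pics/v2.png

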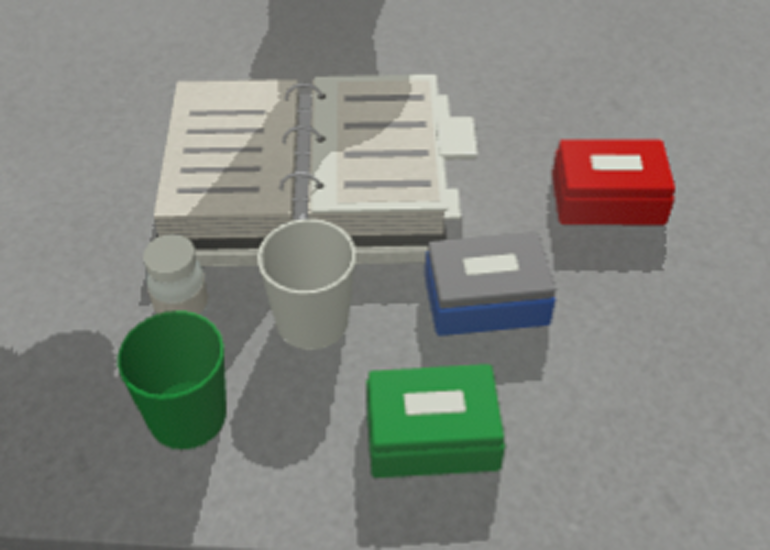

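The top-view crop shows the white big tab at full-image pixel (200,294), between the two lower divider tabs at about (203,250) and (212,336). The rings are in the middle at about (283,284).

Lookalikes: the tip boxes are blue/grey at (183,199), green at (206,121) and red at (113,280), and the blue/grey one is meant. The tubs are white at (272,179) and green at (321,120), and the white one is meant. I'll keep clear of all of these.

Next I'll move above the tab with the fingers closing along the rings.

```bash
cat > plan.py <<'E'
from h import *
def tgt(xaxis,tilt=0):
    xb=np.array([xaxis[0],xaxis[1],0])/np.hypot(*xaxis); z=np.array([0,0,-1.])
    return np.c_[np.cross(xb,z),xb,z]
def rows(Rs,Ps,R0=None,p0=None):
    st=sense(); R0=R.from_quat(st["ee_rot"],scalar_first=True).as_matrix() if R0 is None else R0
    p0=st["eef_pos"] if p0 is None else p0
    for r,p in zip(Rs,Ps):
        t=R0.T@(p-p0); a=R.from_matrix(R0.T@r).as_rotvec()
        print("t",np.round(t,1),"a",np.round(a,3)); R0,p0=r,p
E
python3 - <<'E'
from plan import *
s=sense(); R0=R.from_quat(s["ee_rot"],scalar_first=True).as_matrix(); print(R0.round(3))
for x in((.994,.11),(-.994,-.11)):
    T=tgt(x); rows([T,T],[s["eef_pos"],np.array([498,150,200])])
E
```

```text
[[ 0.929  0.369 -0.   ]
 [ 0.369 -0.929  0.   ]
 [-0.    -0.    -1.   ]]
t [0. 0. 0.] a [-0.    -0.    -1.303]
t [600.6 372.7  31.3] a [0. 0. 0.]
t [0. 0. 0.] a [-0.     0.     1.838]
t [-600.6 -372.7   31.3] a [0. 0. 0.]
```

```bash
python3 -m jog '[{"az":-0.18},{"az":-0.18},{"az":-0.18},{"az":-0.18},{"az":-0.18}]'
python3 -m jog '[{"az":-0.18},{"az":-0.18},{"az":-0.043,"tx":40,"ty":25},{"tx":45,"ty":28},{"tx":45,"ty":28}]'
python3 -m jog '[{"tx":45,"ty":28,"tz":5},{"tx":45,"ty":28,"tz":5},{"tx":45,"ty":28,"tz":5},{"tx":45,"ty":28,"tz":5},{"tx":45,"ty":28}]'
python3 -m jog '[{"tx":45,"ty":28},{"tx":45,"ty":28},{"tx":45,"ty":28},{"tx":45,"ty":28},{"tx":20,"ty":12}]'
python3 -m jog '[{},{}]'
python3 - <<'E'
from plan import *
np.set_printoptions(precision=1,suppress=True)
s=sense(); print(s["eef_pos"],s["joints"])
for cam in("wrist","top"):
    c=capture(cam); cv2.imwrite(f"pics/{cam}1.png",c["color"][...,::-1])
    for n,z in dict(ring_mid=60,tab_mid=60,low_tabs_mid=38).items():
        for r in place_of(n,cam)[:2]:
            print(cam,n,round(r["conf"],2),np.round(r["centre"]),"depth",world(c,r["centre"],s),"plane",world(c,r["centre"],s,z=z)[:2])
rows([tgt((.994,.11))],[np.array([498,150,170])])
E
```

```text
[ 193.6 -488.   231.3] [-1.4  0.3  1.5 -0.   1.3 -0.2]
top ring_mid 0.98 [292. 284.] depth [514.8 -20.6  82. ] plane [513.3 -23.6]
top tab_mid 0.91 [201. 292.] depth [502.8 140.5  66.4] plane [502.3 140.9]
top low_tabs_mid 0.87 [207. 290.] depth [505.7 130.3  65.9] plane [503.5 132. ]
t [ 518.2 -480.7   61.3] a [-0.  -0.  -1.3]schema error: expected keys tx, ty, tz, ax, ay, az, jaw
schema error: expected keys tx, ty, tz, ax, ay, az, jaw
schema error: expected keys tx, ty, tz, ax, ay, az, jaw
schema error: expected keys tx, ty, tz, ax, ay, az, jaw
schema error: expected keys tx, ty, tz, ax, ay, az, jaw
```

View pics/wrist1.png

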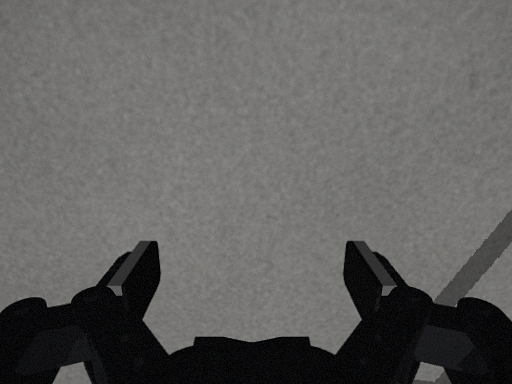

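The wrist picture shows only bare bench and the two fingers, because the moves were refused: every key is required in each row. I'll retype them.

```bash
python3 -m jog '[{"tx":0,"ty":0,"tz":0,"ax":0,"ay":0,"az":-0.18,"jaw":-1},{"tx":0,"ty":0,"tz":0,"ax":0,"ay":0,"az":-0.18,"jaw":-1},{"tx":0,"ty":0,"tz":0,"ax":0,"ay":0,"az":-0.18,"jaw":-1},{"tx":0,"ty":0,"tz":0,"ax":0,"ay":0,"az":-0.18,"jaw":-1},{"tx":0,"ty":0,"tz":0,"ax":0,"ay":0,"az":-0.18,"jaw":-1}]' 30
python3 -m jog '[{"tx":0,"ty":0,"tz":0,"ax":0,"ay":0,"az":-0.18,"jaw":-1},{"tx":0,"ty":0,"tz":0,"ax":0,"ay":0,"az":-0.18,"jaw":-1},{"tx":0,"ty":0,"tz":0,"ax":0,"ay":0,"az":-0.043,"jaw":-1},{"tx":40,"ty":25,"tz":0,"ax":0,"ay":0,"az":0,"jaw":-1},{"tx":45,"ty":28,"tz":0,"ax":0,"ay":0,"az":0,"jaw":-1}]'
python3 -m jog '[{"tx":45,"ty":28,"tz":5,"ax":0,"ay":0,"az":0,"jaw":-1},{"tx":45,"ty":28,"tz":5,"ax":0,"ay":0,"az":0,"jaw":-1},{"tx":45,"ty":28,"tz":5,"ax":0,"ay":0,"az":0,"jaw":-1},{"tx":45,"ty":28,"tz":5,"ax":0,"ay":0,"az":0,"jaw":-1},{"tx":45,"ty":28,"tz":5,"ax":0,"ay":0,"az":0,"jaw":-1}]'
python3 - <<'E'
from plan import *
s=sense(); print(s["eef_pos"].round(1),s["joints"].round(2))
rows([tgt((.994,.11))],[np.array([500,150,190])])
E
```

```text
time_s: 1.82
eef_pos: [193.7, -488.0, 231.3]
ee_rot: [-0.0, 0.801, 0.599, 0.0]
force: [0.1, -0.1, -0.5]
grip_width: 0.999
grip_force: 0.0
time_s: 2.45
eef_pos: [237.2, -396.7, 231.1]
ee_rot: [-0.0, 0.668, 0.744, 0.0]
force: [0.5, -0.7, 1.3]
grip_width: 0.996
grip_force: 0.0
time_s: 3.08
eef_pos: [352.0, -157.2, 206.4]
ee_rot: [0.0, 0.667, 0.745, 0.0]
force: [0.5, 0.7, 0.2]
grip_width: 1.002
grip_force: 0.0
[ 352.  -157.2  206.4] [-0.73  0.02  1.91  0.    1.2  -0.84]
t [289.1 180.7  16.3] a [ 0.001  0.001 -0.001]
```

```bash
python3 -m jog '[{"tx":45,"ty":28,"tz":3,"ax":0,"ay":0,"az":0,"jaw":-1},{"tx":45,"ty":28,"tz":3,"ax":0,"ay":0,"az":0,"jaw":-1},{"tx":45,"ty":28,"tz":3,"ax":0,"ay":0,"az":0,"jaw":-1},{"tx":45,"ty":28,"tz":3,"ax":0,"ay":0,"az":0,"jaw":-1},{"tx":45,"ty":28,"tz":2,"ax":0,"ay":0,"az":0,"jaw":-1}]'
python3 -m jog '[{"tx":45,"ty":28,"tz":2,"ax":0,"ay":0,"az":0,"jaw":-1},{"tx":15,"ty":8,"tz":0,"ax":0,"ay":0,"az":0,"jaw":-1},{"tx":0,"ty":0,"tz":0,"ax":0,"ay":0,"az":0,"jaw":-1}]'
python3 - <<'E'
from plan import *
np.set_printoptions(precision=1,suppress=True)
s=sense(); print(s["eef_pos"],s["joints"])
c=capture("wrist"); cv2.imwrite("pics/wrist2.png",c["color"][...,::-1]); np.savez("w2.npz",pos=s["eef_pos"],rot=s["ee_rot"],**c)
for n,z in dict(ring_mid=60,tab_mid=60,low_tabs_mid=38).items():
        for r in place_of(n,"wrist")[:2]:
            print(n,round(r["conf"],2),np.round(r["centre"]),"depth",world(c,r["centre"],s),"plane",world(c,r["centre"],s,z=z)[:2])
E
```

```text
time_s: 3.7
eef_pos: [466.5, 82.1, 192.3]
ee_rot: [0.0, 0.667, 0.745, 0.0]
force: [0.8, -1.6, 1.0]
grip_width: 1.0
grip_force: 0.0
time_s: 4.08
eef_pos: [495.0, 144.2, 190.1]
ee_rot: [-0.0, 0.667, 0.745, -0.0]
force: [-0.8, 0.5, 0.7]
grip_width: 1.002
grip_force: 0.0
[495.  144.2 190.1] [ 0.1  0.3  1.6 -0.   1.2 -0.1]
ring_mid 0.77 [253. 328.] depth [514.3  -5.5  74.5] plane [515.8 -18.1]
tab_mid 0.6 [258. 175.] depth [500.9 148.4  63.4] plane [501.1 147.5]
low_tabs_mid 0.82 [253. 185.] depth [498.  139.3  63.9] plane [499.  131.6]
```

View pics/wrist2.png

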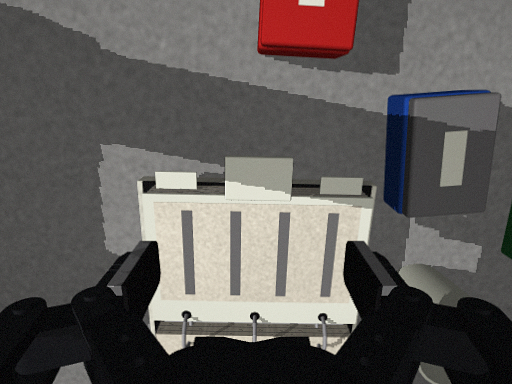

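In the wrist view the big tab has corners at about (225,157), (293,157), (292,199) and (225,199). The two lower tabs are at (176,181) and (341,186), and the ring bases run along row 316. I'll turn these corners into positions.

Run:
```python
from plan import *
np.set_printoptions(precision=1,suppress=True)
d=np.load("w2.npz"); s=dict(eef_pos=d["pos"],ee_rot=d["rot"])
g=cv2.cvtColor(d["color"],cv2.COLOR_RGB2HSV)
for n,p,z in (("o1",(225,157),64),("o2",(293,157),64),("mid o",(259,157),64),("mid i",(259,199),62),("leaf edge l",(155,201),62),("leaf edge r",(361,205),62),("in l",(155,317),62),("in r",(357,323),62),("leaf mid in",(255,321),62)):
    print(n,world(d,p,s),world(d,p,s,z=z))
```

```text
o1 [470.8 161.   62.2] [471.  161.4  64. ]
o2 [539.3 155.7   0. ] [529.3 167.9  64. ]
mid o [500.2 164.3  62.4] [500.1 164.7  64. ]
mid i [504.6 126.4  63.7] [504.8 125.8  62. ]
leaf edge l [410.9 113.3  61.6] [411.  113.5  62. ]
leaf edge r [598.3 130.1  61.4] [598.1 130.3  62. ]
in l [413.2 -14.1  61.8] [413.2 -14.   62. ]
in r [652.3 -47.7   0.8] [621.9   1.6  62. ]
leaf mid in [515.5  -0.9  69.5] [516.3  -7.2  62. ]
```

```bash
python3 -m jog '[{"tx":9,"ty":7.3,"tz":0,"ax":0,"ay":0,"az":0,"jaw":-0.65},{"tx":0,"ty":0,"tz":30,"ax":0,"ay":0,"az":0,"jaw":-0.65},{"tx":0,"ty":0,"tz":30,"ax":0,"ay":0,"az":0,"jaw":-0.65},{"tx":0,"ty":0,"tz":25,"ax":0,"ay":0,"az":0,"jaw":-0.65},{"tx":0,"ty":0,"tz":0,"ax":0,"ay":0,"az":0,"jaw":-0.65}]'
python3 - <<'E'
from plan import *
np.set_printoptions(precision=1,suppress=True)
s=sense(); print(s["eef_pos"])
c=capture("wrist"); cv2.imwrite("pics/wrist3.png",c["color"][...,::-1]); np.savez("w3.npz",pos=s["eef_pos"],rot=s["ee_rot"],**c)
for r in place_of("tab_mid","wrist")[:2]:
  print(round(r["conf"],2),np.round(r["centre"]),"depth",world(c,r["centre"],s),"plane",world(c,r["centre"],s,z=60)[:2])
E
```

```text
time_s: 4.9
eef_pos: [500.8, 153.6, 104.1]
ee_rot: [-0.001, 0.667, 0.745, -0.001]
force: [-0.9, -0.4, 0.1]
grip_width: 0.822
grip_force: 0.0
[500.8 153.6 104.1]
0.68 [248. 228.] depth [500.5 145.7  63.4] plane [500.6 144.2]
```

View pics/wrist3.png

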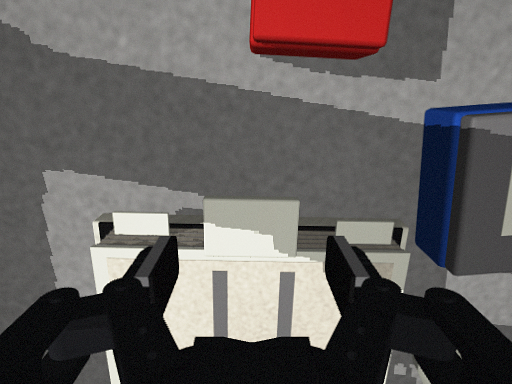

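The tab spans columns 204–299 (outer edge at row 199), midway between the fingertips at columns 178 and 326. It's centred, so I'll go down and close.

```bash
python3 - <<'E'
from plan import *
d=np.load("w3.npz"); s=dict(eef_pos=d["pos"],ee_rot=d["rot"])
for p in((204,199),(251.5,199.5),(299,200)): print(world(d,p,s,z=64).round(1))
E
python3 -m jog '[{"tx":0,"ty":0,"tz":25,"ax":0,"ay":0,"az":0,"jaw":-0.65},{"tx":0,"ty":0,"tz":22,"ax":0,"ay":0,"az":0,"jaw":-0.65},{"tx":0,"ty":0,"tz":20,"ax":0,"ay":0,"az":0,"jaw":-0.65},{"tx":0,"ty":0,"tz":0,"ax":0,"ay":0,"az":0,"jaw":-0.65}]'
```

```text
[471.5 161.9  64. ]
[500.4 164.7  64. ]
[529.3 167.6  64. ]
time_s: 5.5
eef_pos: [501.4, 153.7, 38.5]
ee_rot: [-0.0, 0.667, 0.745, -0.0]
force: [-0.4, -0.2, 0.8]
grip_width: 0.826
grip_force: 0.0
```

```bash
python3 -m jog '[{"tx":0,"ty":0,"tz":0,"ax":0,"ay":0,"az":0,"jaw":-0.3},{"tx":0,"ty":0,"tz":0,"ax":0,"ay":0,"az":0,"jaw":-0.2},{"tx":0,"ty":0,"tz":0,"ax":0,"ay":0,"az":0,"jaw":-0.2},{"tx":0,"ty":0,"tz":0,"ax":0,"ay":0,"az":0,"jaw":-0.2}]' 30
python3 - <<'E'
from plan import *
# arc of radius 175.. relative shifts per 7.5 deg step: x_out, down
s=sense(); p=s["eef_pos"]; yv=np.array([-.111,.994,0]); ring=np.array([520.6,-20.5,60])
r=(p-ring)@yv; print("r",r, s["wrist_torque"])
th=np.radians(np.arange(0,181,7.5)); 
print(np.c_[np.degrees(th[1:]),np.diff(r*np.cos(th)),-np.diff(r*np.sin(th))].round(1))
E
```

```text
time_s: 6.0
eef_pos: [500.2, 153.6, 39.9]
ee_rot: [-0.001, 0.667, 0.745, -0.001]
force: [-10.6, -1.9, 9.7]
grip_width: 0.693
grip_force: 30.9
r 175.36422673841005 [-0.35290163  1.94238781 -0.14450995]
[[  7.5  -1.5 -22.9]
 [ 15.   -4.5 -22.5]
 [ 22.5  -7.4 -21.7]
 [ 30.  -10.1 -20.6]
 [ 37.5 -12.7 -19.1]
 [ 45.  -15.1 -17.2]
 [ 52.5 -17.2 -15.1]
 [ 60.  -19.1 -12.7]
 [ 67.5 -20.6 -10.1]
 [ 75.  -21.7  -7.4]
 [ 82.5 -22.5  -4.5]
 [ 90.  -22.9  -1.5]
 [ 97.5 -22.9   1.5]
 [105.  -22.5   4.5]
 [112.5 -21.7   7.4]
 [120.  -20.6  10.1]
 [127.5 -19.1  12.7]
 [135.  -17.2  15.1]
 [142.5 -15.1  17.2]
 [150.  -12.7  19.1]
 [157.5 -10.1  20.6]
 [165.   -7.4  21.7]
 [172.5  -4.5  22.5]
 [180.   -1.5  22.9]]
```

Gripped: the opening is 59 mm, which matches the tab, and the grip force is 31 N. I'll start the arc in 5° steps with the tool kept upright, so the tab pivots between the pads.

```bash
python3 -m jog '[{"tx":-0.7,"ty":-0.7,"tz":-15.3,"ax":0,"ay":0,"az":0,"jaw":-0.2},{"tx":-2,"ty":0,"tz":-15.2,"ax":0,"ay":0,"az":0,"jaw":-0.2},{"tx":-3.3,"ty":0,"tz":-14.9,"ax":0,"ay":0,"az":0,"jaw":-0.2},{"tx":-4.6,"ty":0,"tz":-14.6,"ax":0,"ay":0,"az":0,"jaw":-0.2},{"tx":-5.9,"ty":0,"tz":-14.1,"ax":0,"ay":0,"az":0,"jaw":-0.2}]'
python3 - <<'E'
from plan import *
s=sense(); print(s["eef_pos"].round(1),s["force"].round(1),s["wrist_torque"].round(2))
c=capture("scene"); cv2.imwrite("pics/s1.png",cv2.resize(c["color"][60:280,110:410,::-1],(750,550)))
E
```

```text
time_s: 6.62
eef_pos: [501.6, 136.8, 113.7]
ee_rot: [-0.001, 0.667, 0.745, -0.001]
force: [-5.8, -3.2, -3.7]
grip_width: 0.694
grip_force: 33.4
[501.6 136.8 113.7] [-5.8 -3.2 -3.7] [-0.26  0.93 -0.24]
```

View pics/s1.png

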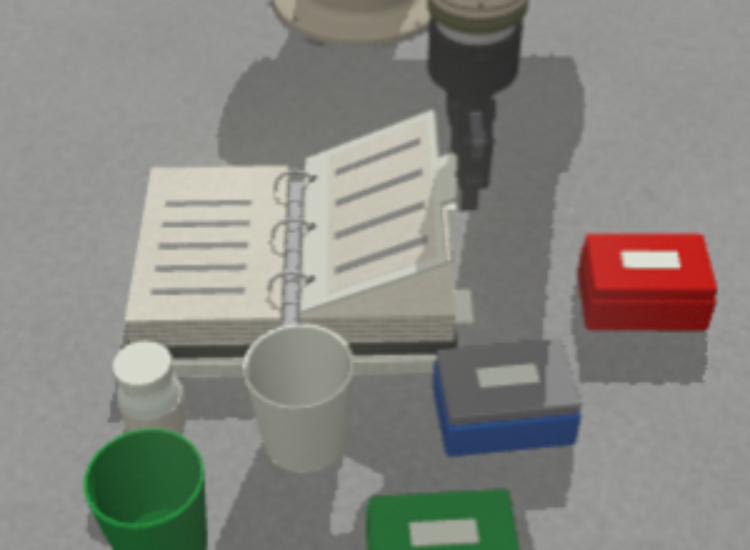

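The leaf is up about 25° and held at the tab (crop pixel about (460,190)), and the bystanders haven't moved. I'll continue.

```bash
python3 -m jog '[{"tx":-7.1,"ty":0,"tz":-13.6,"ax":0,"ay":0,"az":0,"jaw":-0.2},{"tx":-8.2,"ty":0,"tz":-12.9,"ax":0,"ay":0,"az":0,"jaw":-0.2},{"tx":-9.3,"ty":0,"tz":-12.1,"ax":0,"ay":0,"az":0,"jaw":-0.2},{"tx":-10.3,"ty":0,"tz":-11.3,"ax":0,"ay":0,"az":0,"jaw":-0.2},{"tx":-11.3,"ty":0,"tz":-10.3,"ax":0,"ay":0,"az":0,"jaw":-0.2}]'
python3 -m jog '[{"tx":-12.1,"ty":0,"tz":-9.3,"ax":0,"ay":0,"az":0,"jaw":-0.2},{"tx":-12.9,"ty":0,"tz":-8.2,"ax":0,"ay":0,"az":0,"jaw":-0.2},{"tx":-13.6,"ty":0,"tz":-7.1,"ax":0,"ay":0,"az":0,"jaw":-0.2},{"tx":-14.1,"ty":0,"tz":-5.9,"ax":0,"ay":0,"az":0,"jaw":-0.2}]'
python3 - <<'E'
from plan import *
s=sense(); p=s["eef_pos"]; yv=np.array([-.111,.994,0]); ring=np.array([520.6,-20.5,60-20.6])
d=p-ring; print("r",np.hypot(d@yv,d[2]),"ang",np.degrees(np.arctan2(d[2],d@yv)),"x",d@[.994,.111,0],s["force"].round(1),s["wrist_torque"].round(2))
c=capture("scene"); cv2.imwrite("pics/s2.png",cv2.resize(c["color"][30:250,110:410,::-1],(750,550)))
E
```

```text
time_s: 7.3
eef_pos: [505.8, 90.9, 173.5]
ee_rot: [-0.002, 0.667, 0.745, -0.001]
force: [-8.7, -2.7, -6.1]
grip_width: 0.692
grip_force: 33.9
time_s: 7.8
eef_pos: [510.7, 38.7, 203.7]
ee_rot: [-0.003, 0.667, 0.745, -0.002]
force: [-14.8, -0.4, -5.3]
grip_width: 0.691
grip_force: 33.5
r 174.90058112734647 ang 69.9456211223629 x -3.2809192867433765 [-14.8  -0.4  -5.3] [0.28 2.21 0.04]
```

View pics/s2.png

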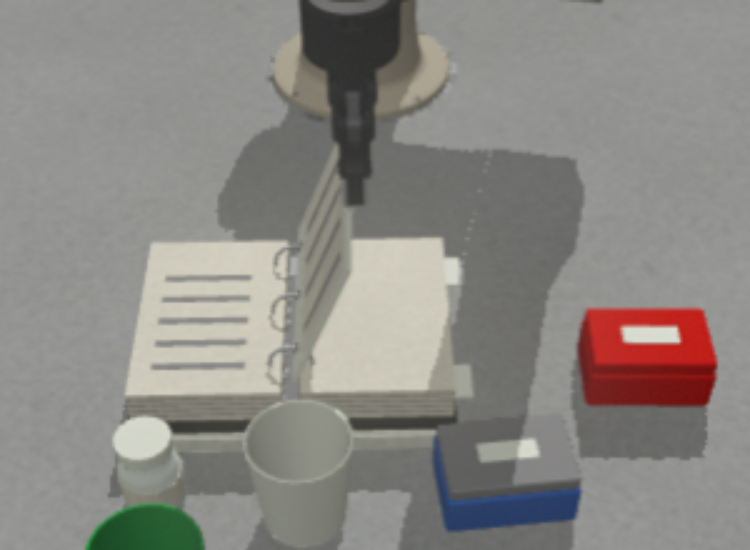

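The leaf is at about 70°, still held. The sideways force is growing to -15 N, so I'll bleed it off with a little ty and continue over.

```bash
python3 -m jog '[{"tx":-14.6,"ty":-0.5,"tz":-4.6,"ax":0,"ay":0,"az":0,"jaw":-0.2},{"tx":-14.9,"ty":-0.5,"tz":-3.3,"ax":0,"ay":0,"az":0,"jaw":-0.2},{"tx":-15.2,"ty":-0.5,"tz":-2,"ax":0,"ay":0,"az":0,"jaw":-0.2},{"tx":-15.3,"ty":-0.3,"tz":-0.7,"ax":0,"ay":0,"az":0,"jaw":-0.2},{"tx":-15.3,"ty":-0.3,"tz":0.7,"ax":0,"ay":0,"az":0,"jaw":-0.2}]'
python3 -m jog '[{"tx":-15.2,"ty":-0.2,"tz":2,"ax":0,"ay":0,"az":0,"jaw":-0.2},{"tx":-14.9,"ty":-0.2,"tz":3.3,"ax":0,"ay":0,"az":0,"jaw":-0.2},{"tx":-14.6,"ty":-0.2,"tz":4.6,"ax":0,"ay":0,"az":0,"jaw":-0.2},{"tx":-14.1,"ty":-0.2,"tz":5.9,"ax":0,"ay":0,"az":0,"jaw":-0.2},{"tx":-13.6,"ty":0,"tz":7.1,"ax":0,"ay":0,"az":0,"jaw":-0.2}]'
python3 - <<'E'
from plan import *
s=sense(); p=s["eef_pos"]; yv=np.array([-.111,.994,0]); ring=np.array([520.6,-20.5,60-20.6])
d=p-ring; print("r",np.hypot(d@yv,d[2]),"ang",np.degrees(np.arctan2(d[2],d@yv)),"x",d@[.994,.111,0],s["force"].round(1),s["wrist_torque"].round(2))
c=capture("scene"); cv2.imwrite("pics/s3.png",cv2.resize(c["color"][30:250,90:390,::-1],(750,550)))
E
```

```text
time_s: 8.48
eef_pos: [517.6, -36.4, 214.3]
ee_rot: [-0.002, 0.667, 0.745, -0.001]
force: [-12.7, 1.2, 0.2]
grip_width: 0.696
grip_force: 34.7
time_s: 9.1
eef_pos: [524.4, -109.7, 192.0]
ee_rot: [-0.001, 0.667, 0.745, -0.002]
force: [-19.9, -5.0, 5.7]
grip_width: 0.69
grip_force: 31.5
r 176.68582990282187 ang 120.26400135190038 x -6.10438388958646 [-19.9  -5.    5.7] [-0.31  2.81  0.12]
```

View pics/s3.png

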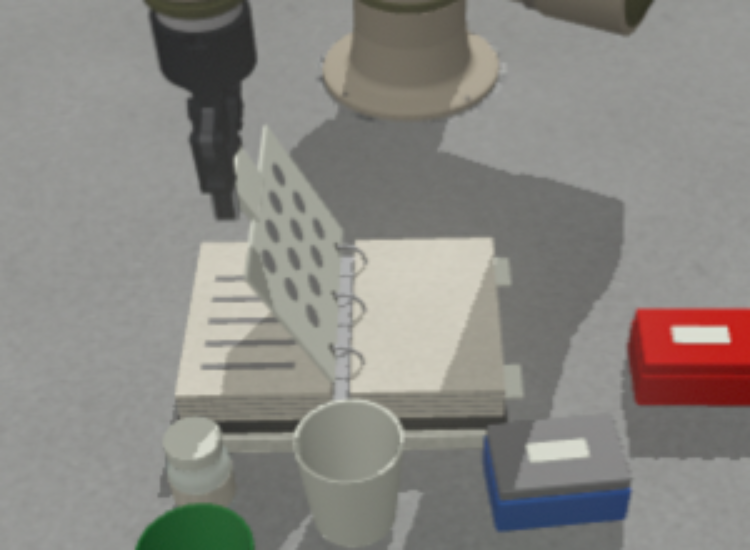

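The leaf is past upright at 120°, with its dotted other face now showing, and it is still held. I'll correct the sideways bias more and lower it.

```bash
python3 -m jog '[{"tx":-12.9,"ty":-0.6,"tz":8.2,"ax":0,"ay":0,"az":0,"jaw":-0.2},{"tx":-12.1,"ty":-0.6,"tz":9.3,"ax":0,"ay":0,"az":0,"jaw":-0.2},{"tx":-11.3,"ty":-0.6,"tz":10.3,"ax":0,"ay":0,"az":0,"jaw":-0.2},{"tx":-10.3,"ty":-0.6,"tz":11.3,"ax":0,"ay":0,"az":0,"jaw":-0.2},{"tx":-9.3,"ty":-0.6,"tz":12.1,"ax":0,"ay":0,"az":0,"jaw":-0.2}]'
python3 -m jog '[{"tx":-8.2,"ty":-0.2,"tz":12.9,"ax":0,"ay":0,"az":0,"jaw":-0.2},{"tx":-7.1,"ty":-0.2,"tz":13.6,"ax":0,"ay":0,"az":0,"jaw":-0.2},{"tx":-5.9,"ty":-0.2,"tz":14.1,"ax":0,"ay":0,"az":0,"jaw":-0.2},{"tx":-4.6,"ty":0,"tz":14.6,"ax":0,"ay":0,"az":0,"jaw":-0.2}]'
python3 - <<'E'
from plan import *
s=sense(); p=s["eef_pos"]; yv=np.array([-.111,.994,0]); ring=np.array([520.6,-20.5,60-20.6])
d=p-ring; print("r",np.hypot(d@yv,d[2]),"ang",np.degrees(np.arctan2(d[2],d@yv)),"x",d@[.994,.111,0],s["force"].round(1),s["wrist_torque"].round(2))
E
```

```text
time_s: 9.78
eef_pos: [529.5, -166.6, 141.3]
ee_rot: [0.002, 0.667, 0.745, -0.001]
force: [-8.9, -6.8, 6.0]
grip_width: 0.696
grip_force: 33.2
time_s: 10.28
eef_pos: [531.9, -192.9, 85.9]
ee_rot: [0.002, 0.667, 0.745, -0.002]
force: [-10.4, -11.3, 4.3]
grip_width: 0.693
grip_force: 38.0
r 178.71236294839628 ang 164.93201964508287 x -7.94071715890893 [-10.4 -11.3   4.3] [-1.28  1.44  0.1 ]
```

```bash
python3 -m jog '[{"tx":-4,"ty":-0.3,"tz":14,"ax":0,"ay":0,"az":0,"jaw":-0.2},{"tx":-3,"ty":-0.3,"tz":14,"ax":0,"ay":0,"az":0,"jaw":-0.2},{"tx":-1.5,"ty":0,"tz":13,"ax":0,"ay":0,"az":0,"jaw":-0.2},{"tx":0,"ty":0,"tz":0,"ax":0,"ay":0,"az":0,"jaw":-0.2}]'
python3 - <<'E'
from plan import *
s=sense(); p=s["eef_pos"]; print(s["force"].round(1),s["wrist_torque"].round(2))
c=capture("scene"); cv2.imwrite("pics/s4.png",cv2.resize(c["color"][60:280,90:390,::-1],(750,550)))
E
```

```text
time_s: 10.78
eef_pos: [532.4, -199.9, 43.9]
ee_rot: [0.001, 0.667, 0.745, -0.001]
force: [-6.1, -4.2, 0.5]
grip_width: 0.694
grip_force: 40.4
[-6.1 -4.2  0.5] [-0.32  0.84 -0.14]
```

View pics/s4.png

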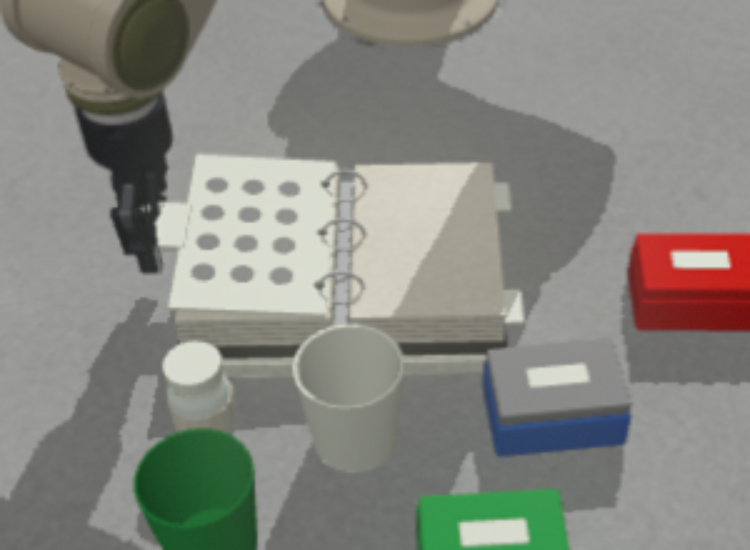

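The leaf is almost flat on the far side with its dotted face up, and the bystanders are upright. I'll press the last few millimetres until contact shows.

```bash
python3 -m jog '[{"tx":0,"ty":-0.4,"tz":3,"ax":0,"ay":0,"az":0,"jaw":-0.2},{"tx":0,"ty":-0.4,"tz":2,"ax":0,"ay":0,"az":0,"jaw":-0.2},{"tx":0,"ty":0,"tz":0,"ax":0,"ay":0,"az":0,"jaw":-0.2}]'
```

```text
time_s: 11.2
eef_pos: [532.4, -200.1, 39.7]
ee_rot: [0.002, 0.667, 0.745, -0.0]
force: [-2.8, -5.1, 2.1]
grip_width: 0.689
grip_force: 40.7
```

```bash
python3 -m jog '[{"tx":0,"ty":0,"tz":2,"ax":0,"ay":0,"az":0,"jaw":-0.2},{"tx":0,"ty":0,"tz":1.5,"ax":0,"ay":0,"az":0,"jaw":-0.2},{"tx":0,"ty":0,"tz":0,"ax":0,"ay":0,"az":0,"jaw":-0.2}]'
```

```text
time_s: 11.58
eef_pos: [532.4, -200.2, 36.2]
ee_rot: [0.002, 0.667, 0.745, -0.0]
force: [-2.9, -6.0, 1.0]
grip_width: 0.692
grip_force: 40.9
```

Run:
```python
from plan import *
yv=np.array([-.1,.995,0]); xv=np.array([.995,.1,0]); ring=np.array([520.6,-20.5,61])
for cam in ("top","scene"):
    c=capture(cam); M=np.array(c["camera_from_world"])
    for dx in(-80,60,80):
        o=[]
        for r in(-40,-60,-90,-120,-140):
            P=ring+dx*xv+r*yv; q=M@np.r_[P,1]; x=np.array([q[0],-q[1]])/-q[2]; x=x*(1+c["k1"]*(x@x))
            o.append(world(c,(c["cx"]+c["fx"]*x[0],c["cy"]+c["fy"]*x[1]))[2].round(1))
        print(cam,dx,o)
```

```text
top -80 [np.float64(65.6), np.float64(66.1), np.float64(67.5), np.float64(69.3), np.float64(69.9)]
top 60 [np.float64(64.8), np.float64(65.4), np.float64(67.7), np.float64(68.5), np.float64(70.6)]
top 80 [np.float64(65.0), np.float64(66.2), np.float64(68.8), np.float64(68.8), np.float64(69.6)]
scene -80 [np.float64(64.6), np.float64(65.6), np.float64(66.9), np.float64(68.3), np.float64(69.4)]
scene 60 [np.float64(63.2), np.float64(64.7), np.float64(65.9), np.float64(68.6), np.float64(68.8)]
scene 80 [np.float64(62.9), np.float64(65.1), np.float64(66.6), np.float64(67.5), np.float64(67.8)]
```

The depth shows the leaf still tilted about 2.7°, so the tab is roughly 8 mm high. I'll lower further.

```bash
python3 -m jog '[{"tx":0,"ty":0,"tz":2,"ax":0,"ay":0,"az":0,"jaw":-0.2},{"tx":0,"ty":0,"tz":2,"ax":0,"ay":0,"az":0,"jaw":-0.2},{"tx":0,"ty":0,"tz":2,"ax":0,"ay":0,"az":0,"jaw":-0.2},{"tx":0,"ty":0,"tz":2,"ax":0,"ay":0,"az":0,"jaw":-0.2},{"tx":0,"ty":0,"tz":0,"ax":0,"ay":0,"az":0,"jaw":-0.2}]'
python3 - <<'E'
from plan import *
yv=np.array([-.1,.995,0]); xv=np.array([.995,.1,0]); ring=np.array([520.6,-20.5,61])
for cam in ("top","scene"):
    c=capture(cam); M=np.array(c["camera_from_world"])
    for dx in(-80,80):
        o=[]
        for r in(-40,-60,-90,-120,-140):
            P=ring+dx*xv+r*yv; q=M@np.r_[P,1]; x=np.array([q[0],-q[1]])/-q[2]; x=x*(1+c["k1"]*(x@x))
            o.append(float(world(c,(c["cx"]+c["fx"]*x[0],c["cy"]+c["fy"]*x[1]))[2].round(1)))
        print(cam,dx,o)
E
```

```text
time_s: 12.3
eef_pos: [532.4, -200.1, 28.1]
ee_rot: [0.002, 0.667, 0.745, -0.0]
force: [-2.1, -5.6, 0.4]
grip_width: 0.696
grip_force: 41.4
top -80 [63.5, 64.6, 63.5, 63.3, 64.9]
top 80 [63.9, 63.4, 64.1, 64.7, 64.7]
scene -80 [63.2, 64.2, 62.4, 61.4, 64.0]
scene 80 [62.2, 62.7, 62.4, 61.2, 63.1]
```

```bash
python3 -m jog '[{"tx":0,"ty":0,"tz":1,"ax":0,"ay":0,"az":0,"jaw":-0.2},{"tx":0,"ty":0,"tz":1,"ax":0,"ay":0,"az":0,"jaw":-0.2},{"tx":0,"ty":0,"tz":0,"ax":0,"ay":0,"az":0,"jaw":-0.2}]'
```

```text
time_s: 12.78
eef_pos: [532.5, -200.1, 27.5]
ee_rot: [0.002, 0.667, 0.745, -0.0]
force: [-8.4, -2.9, 14.1]
grip_width: 0.692
grip_force: 42.1
```

Contact: 14 N upwards, so the leaf is flat on the block. I'll open, then retreat outwards (-tx) clear of the tab before going up.

```bash
python3 -m jog '[{"tx":0,"ty":0,"tz":0,"ax":0,"ay":0,"az":0,"jaw":-0.5},{"tx":0,"ty":0,"tz":0,"ax":0,"ay":0,"az":0,"jaw":-0.8},{"tx":0,"ty":0,"tz":0,"ax":0,"ay":0,"az":0,"jaw":-0.9},{"tx":0,"ty":0,"tz":0,"ax":0,"ay":0,"az":0,"jaw":-0.9}]'
python3 -m jog '[{"tx":-10,"ty":0,"tz":0,"ax":0,"ay":0,"az":0,"jaw":-0.9},{"tx":-20,"ty":0,"tz":0,"ax":0,"ay":0,"az":0,"jaw":-0.9},{"tx":-20,"ty":0,"tz":-10,"ax":0,"ay":0,"az":0,"jaw":-0.9},{"tx":-20,"ty":0,"tz":-20,"ax":0,"ay":0,"az":0,"jaw":-0.9},{"tx":0,"ty":0,"tz":-30,"ax":0,"ay":0,"az":0,"jaw":-0.9}]'
python3 -m jog '[{"tx":0,"ty":0,"tz":-40,"ax":0,"ay":0,"az":0,"jaw":-0.9},{"tx":0,"ty":0,"tz":-40,"ax":0,"ay":0,"az":0,"jaw":-0.9},{"tx":0,"ty":0,"tz":0,"ax":0,"ay":0,"az":0,"jaw":-0.9},{"tx":0,"ty":0,"tz":0,"ax":0,"ay":0,"az":0,"jaw":-0.9}]'
python3 - <<'E'
from plan import *
yv=np.array([-.1,.995,0]); xv=np.array([.995,.1,0]); ring=np.array([520.6,-20.5,61])
for cam in ("top","scene"):
    c=capture(cam); M=np.array(c["camera_from_world"])
    cv2.imwrite(f"pics/{cam}f.png",cv2.resize(c["color"][60:280,90:390,::-1],(750,550)))
    for dx in(-80,80):
        o=[]
        for r in(-40,-60,-90,-120,-140):
            P=ring+dx*xv+r*yv; q=M@np.r_[P,1]; x=np.array([q[0],-q[1]])/-q[2]; x=x*(1+c["k1"]*(x@x))
            o.append(float(world(c,(c["cx"]+c["fx"]*x[0],c["cy"]+c["fy"]*x[1]))[2].round(1)))
        print(cam,dx,o)
E
```

```text
time_s: 13.28
eef_pos: [531.7, -198.4, 24.2]
ee_rot: [0.0, 0.667, 0.745, 0.0]
force: [-0.4, 0.7, 0.0]
grip_width: 0.948
grip_force: 0.0
time_s: 13.9
eef_pos: [538.8, -270.5, 84.2]
ee_rot: [-0.0, 0.668, 0.744, -0.0]
force: [0.3, 0.6, -0.2]
grip_width: 0.949
grip_force: 0.0
time_s: 14.4
eef_pos: [538.9, -268.7, 163.4]
ee_rot: [-0.001, 0.667, 0.745, -0.0]
force: [0.7, -0.2, -0.4]
grip_width: 0.954
grip_force: 0.0
top -80 [64.1, 63.2, 63.7, 62.8, 64.1]
top 80 [63.7, 62.9, 63.5, 64.0, 63.8]
scene -80 [62.7, 62.0, 61.3, 59.9, 62.6]
scene 80 [62.5, 62.4, 63.5, 61.7, 61.2]
```

View pics/scenef.png

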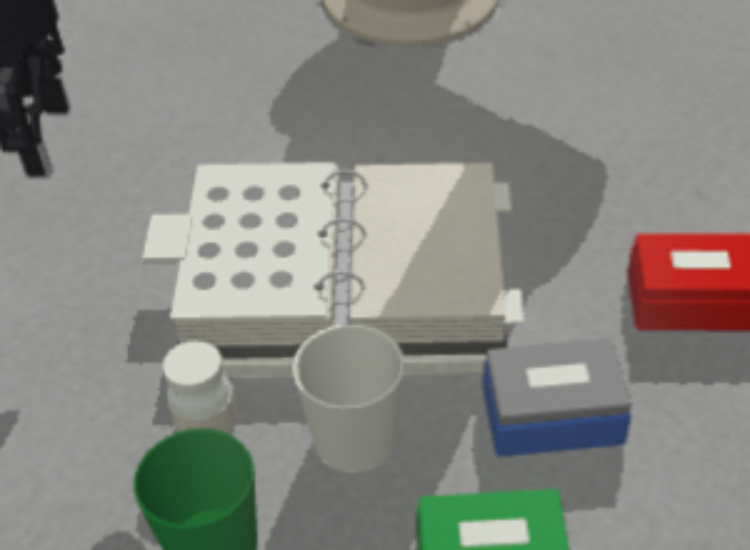

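The leaf lies flat with the dotted face up and the tab free at crop pixel about (167,237). The bystanders are in place and the gripper is clear, so I'm handing in.

```bash
python3 -c "
from rig import finish_job
print(finish_job())"
```

```text
the job is handed in; nothing more can be done
None
```

The leaf was turned over the rings under grip the whole way and laid flat on the opposite side with its other face up. It was then released with the bottle, tip box and tub undisturbed, and the job was handed in at about 14.5 s; no verdict came back.

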